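Mount a capsule filter in the sleeve coupler of a vacuum manifold

TASK

Put the white capsule filter on the vacuum manifold: pull the coupler's sleeve back (down) until it stays back by itself, then set the filter's plug into the coupler's mouth and press it gently home until the sleeve springs forward and locks it. The coupler stands off-centre on its rubber bung, so feel for it, and never force it down into its port; leave the spare blanking plug in its hole.

Things in the scene. Friction and masses are not known exactly. Their poses are not given: they have to be found in the camera images.
- manifold: Fixed three-port vacuum manifold: steel pipe, 38 mm thick, 380 mm long, along its own y; origin on the bench under its middle, z up. Ports 115 mm apart; the one at +y carries the coupler, the others low stoppers (tops 116 mm above the bench). The coupler is upright: steel body 31 mm across, its mouth bevelled at 45 degrees from 23 mm to a 19.5 mm bore. It gives only downwards (bung_push).
- port (a point): Centre of the top rim of the coupler's port cup, 95 mm above the bench, axes as the manifold's. The coupler stands over it on an off-centre black rubber bung pushed in by hand: its axis is up to 5 mm off this point in x and 5 mm in y, its mouth 52 to 61 mm above it, new each time. In its bore a spring collar, 7 mm below the mouth with the sleeve back, yields 16 mm to the plug at 2 to 9 N.
- sleeve (a joint): Sleeve round the coupler, pulled back = down, m: 0 forward (up), 0.006 to 0.008 caught (stays back by itself), 0.0115 its stop; pull past 0.0095 to catch. Spring 5 N at 0, 12.5 N at the stop. Hold its knurled rim: 44 mm across, 12 mm high, top 1 mm below the mouth at 0; skirt under it 37 mm across, 16 mm high. Pressing a plug home frees it: it springs up to 0 and locks the plug.
- bung_push (a joint): How far the coupler is being pushed down on its rubber bung into the port, m: 0 as it stands; the rubber gives 1 mm per 12 N and comes back up. Over 0.0018 (about 24 N) the bung is driven in: too much.
- filter_mid (a point): Point on the axis of the loose upright capsule filter (0.1 to 0.2 kg), 38 mm above the underside of its shoulder, z up. White ribbed body 42 mm across (grey end rings 44) from 17 to 59 mm above that underside, nipple to 76 mm. Shoulder 26 mm across. Below it the steel plug: 18 mm across, 23 mm long, end bevelled 1 mm, grooved. Home and let go, its shoulder is about 1 mm above the mouth.
- blank_mid (a point): Middle of the head of the spare steel blanking plug (head 24 mm across, 24 mm high) that stands in the white stand's other hole, 80 mm from the filter. The stand is 68 by 158 mm, 42 mm high and fixed; filter and blanking plug stand in its holes by their plugs, shoulders on its top.
Not all that is in view belongs to the job. What is shaped like the part that bears filter_mid but green is not meant.

How it is judged (in metres and radians):
On the way:
1. the sleeve is back and stays there by itself, let go by the fingers (value of joint sleeve above 0.005 m and contact force between the fingers and anything else below 0.2 N), for 0.3 s.
At the end, for the whole second after the job is handed in: Sleeve fully forward again (within 1.5 mm) with the filter locked in the coupler: its middle within 8 mm of the port's axis in x and in y, 89 to 103 mm above the port (pressed home), upright within 0.1 rad, let go and at rest; the blanking plug within 15 mm of where it stood (value of joint sleeve below 0.0015 m and x of filter_mid in the frame of port between -0.008 and 0.008 m and y of filter_mid in the frame of port between -0.008 and 0.008 m and z of filter_mid in the frame of port between 0.089 and 0.103 m and angle between filter_mid's own z axis and vertical below 0.1 rad and linear speed of filter below 0.02 m/s and distance of blank_mid from where it was at the start of the episode below 0.015 m); the robot touches nothing.
It fails at once if the coupler is forced: driven down into its port by more than 1.8 mm (value of joint bung_push above 0.0018 m).
It fails at once if the blanking plug is taken or knocked out of its place (moved more than 15 mm) (distance of blank_mid from where it was at the start of the episode above 0.015 m).
It also fails if it takes over 66 s, if anything falls off the work surface, if the arm or the gripper's body presses on something with over 40 N, if the wrist force passes 120 N, or if a joint passes its speed limit or range.

ROBOT

A 6-joint arm with a two-finger parallel gripper is mounted at the origin on a cart in front of the work surface, level with it; the furniture and walls round the work are solid. World frame = base frame: x ahead of the robot, y to its left, z up, the work surface at z = 0. Lengths are in mm, angles in rad, forces in N, time in s.
With the tool pointing down it reaches from about 350 to 975 mm from the base axis. Payload 7.1 kg.
Tool frame: the origin (TCP) lies on the front face of the gripper's body, between the roots of the fingers; the fingertips stand 80 mm ahead of it and the grasp point (between the pads) lies 61 mm ahead of it (env.tips_ahead is the distance from the TCP to the fingertips, in mm); z points along the fingers, y is the direction in which the jaws open and shut (so a half turn about z gives the same grasp; the last joint's range is limited). The gripper opens to 88 mm and grips with 3 to 60 N. Pads are 20 mm wide; open, the fingers measure 115 mm over their backs; the gripper's body (75 mm by 178 mm) begins 61 mm behind the grasp point.
Start: joints at [1.302, 0.423, 1.63, -0, 1.089, -0.019], TCP at [154.475, 605.593, 302.675] pointing down, gripper open.
Joint ranges: [-3, 3], [-0.9, 2.11], [0.09, 2.58], [-1.31, 4.45], [0.11, 2.69], [-2.54, 2.54]. Speed limits (rad/s): [2.39, 2.39, 3.01, 3.14, 3.14, 3.14].

INTERFACE

Orientations are given as a unit quaternion [x, y, z, w].
In Python, from station import env, set_gripper, viewer, workorder gives the robot as it stands. Calls block until the motion is done:
- env.reach(position, orientation): joint-space move of the TCP to a pose.
- env.move_l(position, rot=None, rate=150, f_stop=None): straight line of the TCP; rot=None keeps the orientation; rate is the mean speed in mm/s. With f_stop (N) it stops when the force on the tool has changed by that much, and returns True; else False.
- env.move_joints(angles): joint-space move.
- set_gripper(opening): finger opening in mm; the grip force is fixed at half the most; returns when the fingers have stopped.
- env.hold(seconds).
- env.ik(position, orientation): joint angles nearest the present ones, or None.
- env.read_state(): the state.
- viewer.camera(name): name is "scene" or "top" or "wrist"; returns the picture (420x560x3 uint8, blue, green, red); there is no depth.
- viewer.camera_params(name): a dict with "fx", "fy", "cx", "cy" (pixels), "dist" ([k1, k2, p1, p2, k3] as OpenCV has them; the pictures are not rectified), "pose" (4x4, takes a point from camera to world coordinates); the wrist camera has in their place "tool_from_camera" (4x4, takes a point from camera to tool coordinates, whose origin is the TCP and whose axes are the flange's). Camera axes: x right, y up, looking along -z (the intrinsics and any distortion apply to the point x, -y, -z); pixel columns grow to the right and rows downward; lengths in mm; the calibration is good to about 2 mm. A picture is of the moment at which its call begins: read the wrist's pose just before it. camera_params takes no time and is no camera call.
A pose or a line that the arm cannot do raises env.IKError and nothing moves.
- workorder.sign_off(): hands the job in, once; it reports no verdict.
The state is a dict: "time_s": time; "qpos": joint angles; "dq": joint speeds; "tau": joint torques, N m; "tool_pos": TCP position; "orientation": TCP orientation; "force": force on the tool from outside, world axes, zero at the start; "wrist_torque": the same for the moment, N m; "width": finger opening in mm.
Only numpy, scipy, OpenCV 4.12 (cv2) and the standard library are available. Lean on these libraries where they do the work, as an engineer would, in place of code of your own. Each camera call takes 0.05 s, during which the arm holds its last target. There are 200 camera calls.

## Working session

There is one attempt and no reset: what is moved stays moved. The work goes in short steps, each a Python script; the robot and the scene stay as the last script left them, time stands still between calls to the robot, and variables do not carry over. Pictures are saved under pics/ and viewed, about 8 in all and at most 12, crops included, and the job is handed in when it is done.

```bash
ls; mkdir -p pics; python3 - <<'E'
from station import env, set_gripper, viewer, workorder
import cv2,json
for n in ["scene","top","wrist"]:
    im=viewer.camera(n); cv2.imwrite(f"pics/{n}0.png",im)
    p=viewer.camera_params(n); print(n,{k:(v.tolist() if hasattr(v,'tolist') else v) for k,v in p.items()})
a=cv2.imread("pics/scene0.png");b=cv2.imread("pics/top0.png")
s=env.read_state();print(s)
E
```

```text
pics
scene {'fx': 454.9449489839375, 'fy': 454.9449489839375, 'cx': 271.2427068317753, 'cy': 205.17954494945388, 'dist': [-0.06223011186919571, 0.0, 0.0, 0.0, 0.0], 'pose': [[0.7612132842266865, 0.41454156719296326, -0.49870795560731074, 80.82779028319383], [-0.6480978240466477, 0.4591540135879144, -0.6075745240479637, -476.21191369294314], [-0.022881135960041498, 0.7857053397268668, 0.6181776223237678, 699.9648979684446], [0.0, 0.0, 0.0, 1.0]]}
top {'fx': 471.9519538644659, 'fy': 471.9519538644659, 'cx': 279.2003804989172, 'cy': 195.31580087640145, 'dist': [0.025801912856948786, 0.0, 0.0, 0.0, 0.0], 'pose': [[0.049584846976510825, 0.9715713349641678, -0.23149618577043723, 347.4099805140389], [-0.9987677208682897, 0.04774861308906876, -0.013531803266101521, 103.92586019799116], [-0.0020934903577709283, 0.23188189024590772, 0.9727416955564856, 1056.3605937590173], [0.0, 0.0, 0.0, 1.0]]}
wrist {'fx': 361.95752206687854, 'fy': 361.95752206687854, 'cx': 277.9708862847448, 'cy': 209.672363572488, 'dist': [-0.049690852372711196, 0.0, 0.0, 0.0, 0.0], 'tool_from_camera': [[-0.000804140761665
[... 234 characters left out ...]
415], [0.0, 0.0, 0.0, 1.0]]}
{'time_s': 0.15, 'qpos': array([ 1.30201401e+00,  4.23703540e-01,  1.63048488e+00,  1.29817410e-05,
        1.08862100e+00, -1.90070197e-02]), 'dq': array([ 0.0005708 , -0.00258586, -0.00120278, -0.00053784,  0.00073331,
        0.00184398]), 'tau': array([ 1.14071579e-03, -5.44985533e+01, -2.73920470e+01,  6.43939781e-02,
        2.04960757e-02, -6.99838847e-05]), 'tool_pos': array([154.37985095, 605.29028982, 302.06796019]), 'orientation': array([ 1.24566225e-01,  9.92211109e-01, -6.01272852e-04, -9.29311361e-05]), 'force': array([ 0.29268067, -0.03104974,  0.05017494]), 'wrist_torque': array([-0.01808333,  0.01013467, -0.03030473]), 'width': 87.88804153575393}
```

View pics/scene0.png

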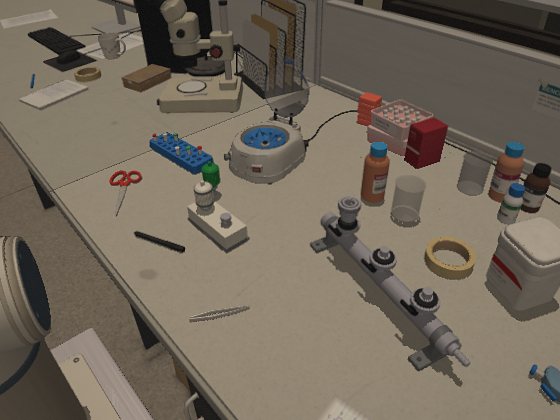

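View pics/top0.png

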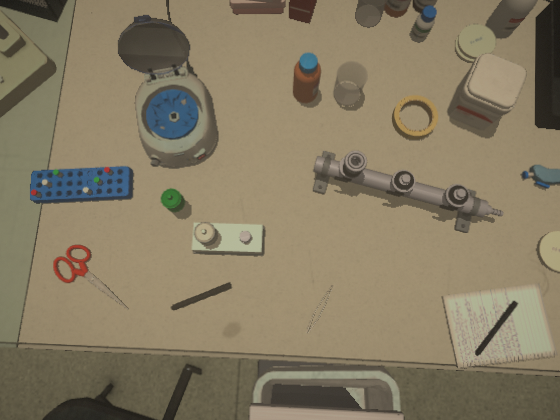

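```bash
cat > h.py <<'E'
from station import env, set_gripper, viewer, workorder
import cv2, numpy as np
from scipy.spatial.transform import Rotation as Rn
def quat(deg):            # tool down, jaw direction (tool y) at deg in world
    a=np.radians(deg+90)/2; return np.array([np.cos(a),np.sin(a),0,0])
def K(p): return np.array([[p['fx'],0,p['cx']],[0,p['fy'],p['cy']],[0,0,1]])
def wpose(p,s):
    T=np.eye(4);T[:3,:3]=Rn.from_quat(s['orientation']).as_matrix();T[:3,3]=s['tool_pos']
    return T@np.array(p['tool_from_camera'])
def ray(p,pose,uv):
    n=cv2.undistortPoints(np.array([[uv]],float),K(p),np.array(p['dist']))[0,0]
    pose=np.array(pose); d=pose[:3,:3]@np.array([n[0],-n[1],-1]); return pose[:3,3],d
def onz(p,pose,uv,z):
    o,d=ray(p,pose,uv); return o+d*(z-o[2])/d[2]
def proj(p,pose,X):
    c=np.linalg.inv(np.array(pose))@np.append(X,1); c=c[:3]*[1,-1,-1]
    return cv2.projectPoints(c.reshape(1,1,3),np.zeros(3),np.zeros(3),K(p),np.array(p['dist']))[0].ravel()
def cross(r1,r2):
    (o1,d1),(o2,d2)=r1,r2
    t=np.linalg.lstsq(np.c_[d1,-d2],o2-o1,rcond=None)[0]; a=o1+d1*t[0];b=o2+d2*t[1]
    return (a+b)/2,np.linalg.norm(a-b)
def snap(name,f):
    s=env.read_state(); im=viewer.camera(name); cv2.imwrite(f"pics/{f}.png",im); p=viewer.camera_params(name)
    return im,p,(wpose(p,s) if name=="wrist" else np.array(p['pose'])),s
E
python3 - <<'E'
from h import *
T=viewer.camera_params("top");S=viewer.camera_params("scene")
q={'coupler':((356,159),151,(348,204)),'stop1':((404,180),116,(383,256)),'stop2':((459,194),116,(428,297)),'filter':((204.5,231),110,(203,188)),'blank':((245,236.5),66,(226,216)),'green':((172,198),70,(210,168))}
for k,(t,z,s) in q.items():
    print(k,onz(T,T['pose'],t,z).round(1),onz(S,S['pose'],s,z).round(1))
for t in [(193,222),(263,226),(262,255),(192,252)]: print(onz(T,T['pose'],t,42).round())
E
python3 -c "
import cv2,numpy as np
a=cv2.imread('pics/top0.png');b=cv2.imread('pics/scene0.png')
f=lambda i,x,y:cv2.resize(i[y:y+100,x:x+130],None,fx=3,fy=3,interpolation=cv2.INTER_CUBIC)
cv2.imwrite('pics/c1.png',np.vstack([np.hstack([f(a,300,130),f(a,150,180)]),np.hstack([f(b,290,180),f(b,160,150)])]))"
```

```text
coupler [645.3 -33.7 151. ] [637.3 -34.2 151. ]
stop1 [ 616.2 -138.1  116. ] [ 605.8 -151.3  116. ]
stop2 [ 592.  -249.3  116. ] [ 585.2 -262.1  116. ]
filter [491.  264.4 110. ] [484.2 252.2 110. ]
blank [490.2 185.4  66. ] [493.5 184.3  66. ]
green [565.  346.9  70. ] [572.7 361.6  70. ]
[520. 303.  42.]
[519. 150.  42.]
[456. 148.  42.]
[455. 299.  42.]
```

View pics/c1.png

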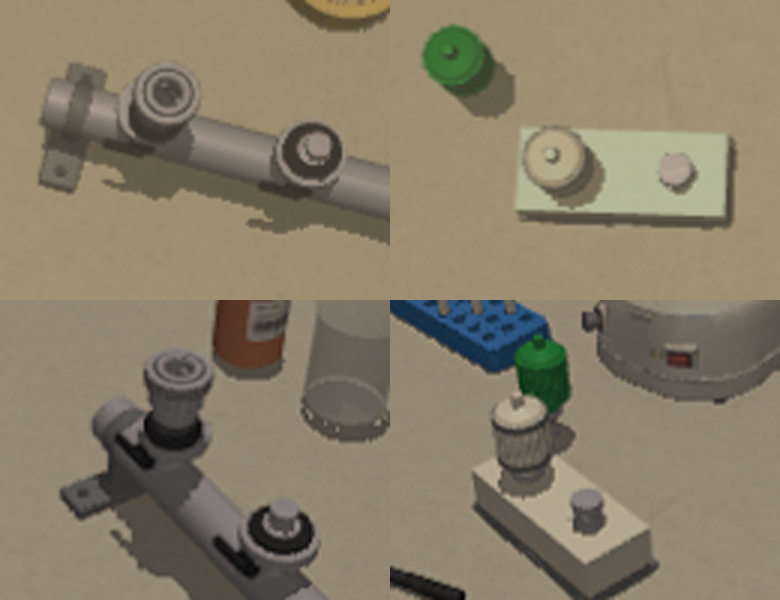

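```bash
python3 - <<'E'
from h import *
T=viewer.camera_params("top");S=viewer.camera_params("scene")
m=cross(ray(T,T['pose'],(355,160.7)),ray(S,S['pose'],(349.3,202.7)));f=cross(ray(T,T['pose'],(203.7,231.3)),ray(S,S['pose'],(202.3,182.3)))
print(m,f)
C=np.array([m[0][0],m[0][1],335.])
out=[]
for i,y in enumerate([-103,77]):
    env.reach(C,quat(y)); env.hold(.4)
    im,p,P,s=snap("wrist",f"w{i}"); np.savez(f"w{i}.npz",P=P,t=s['tool_pos'],q=s['orientation'])
    print(s['time_s'],s['tool_pos'],s['orientation'],s['qpos'].round(2),s['force'])
    u=proj(p,P,m[0]); print(u); x,y=(np.clip(u-[65,75],0,[429,269])).astype(int);print(x,y)
    out.append(cv2.resize(im[y:y+150,x:x+130],None,fx=3,fy=3,interpolation=cv2.INTER_CUBIC))
cv2.imwrite("pics/c2.png",np.hstack(out))
E
```

```text
(array([642.41334024, -32.23555204, 150.14178078]), np.float64(1.2609186932160563)) (array([490.30820811, 264.56969906, 115.87493811]), np.float64(1.8569700467524948))
3.375 [642.4251992  -32.09900807 334.99200333] [ 9.93585228e-01 -1.13085780e-01 -7.77809635e-06 -3.17787693e-06] [-0.07  0.42  1.56  0.    1.17  1.73] [-0.54086405 -0.42820281  0.14209894]
[277.44578162 207.49669126]
212 132
6.475 [642.42532588 -32.23814864 335.00062567] [ 1.13229977e-01  9.93568806e-01 -5.39739214e-06  4.76164583e-06] [-0.07  0.42  1.56 -0.    1.17 -1.41] [ 0.59374126 -0.08290752 -0.1394998 ]
[278.85045229 209.12042446]
213 134
```

View pics/c2.png

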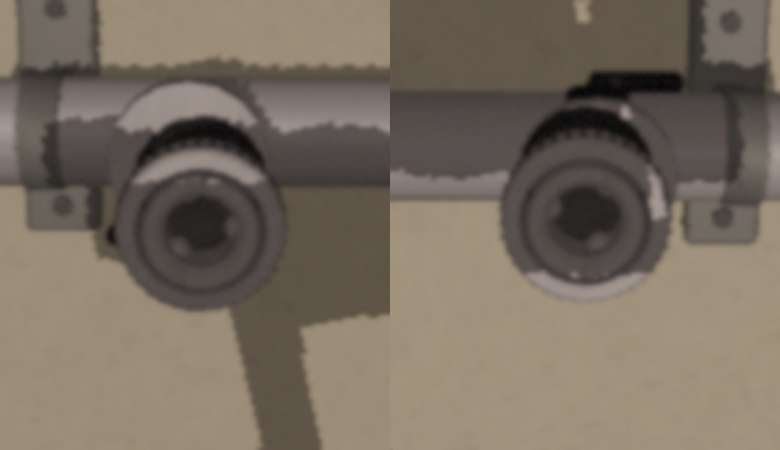

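```bash
python3 - <<'E'
from h import *
p=viewer.camera_params("wrist")
P=[np.load(f"w{i}.npz")['P'] for i in (0,1)]; uv=[(278.8,208.7),(278,207.3)]
m,g=cross(ray(p,P[0],uv[0]),ray(p,P[1],uv[1])); print(m,g)
z=150.5; a=[onz(p,P[i],uv[i],z) for i in (0,1)]; print(a); c=(a[0]+a[1])/2; print(c)
np.save("c.npy",c)
env.move_l([c[0],c[1],z+75],quat(77))
print(env.move_l([c[0],c[1],z+54],rate=60,f_stop=8)); f0=env.read_state()['force']
set_gripper(36); s=env.read_state()
print(s['time_s'],s['tool_pos'],s['width'],f0,s['force'],s['wrist_torque'])
E
```

```text
[641.02389965 -32.79085212 149.3558761 ] 0.3913103530494351
[array([641.33757737, -33.0601282 , 150.5       ]), array([640.71606145, -32.51741287, 150.5       ])]
[641.02681941 -32.78877054 150.5       ]
False
8.6667 [641.19090561 -32.21701766 204.56203023] 43.78778746150946 [ 0.08942171 -0.10523638  0.43198703] [1.01223737 3.59188664 0.38125345] [ 0.68924658 -0.13175518  0.11089547]
```

```bash
python3 - <<'E'
from h import *
c=np.load("c.npy"); d=np.array([np.cos(np.radians(77)),np.sin(np.radians(77)),0])
c2=c+0.65*d
env.move_l([c2[0],c2[1],204.5],rate=20); s=env.read_state(); print(s['tool_pos'],s['force'])
r=env.move_l([c2[0],c2[1],204.5-11.9],rate=12,f_stop=18); env.hold(.2); s=env.read_state(); print(r,s['tool_pos'],s['force'],s['width'])
np.save("c2.npy",s['tool_pos'])
E
```

```text
[641.24599748 -32.13099102 204.57612052] [-0.42275442  1.84320453 -0.31904229]
False [641.28092328 -32.1604222  193.87353553] [-3.33740752  3.18363414  9.2527495 ] 43.746840083582214
```

```bash
python3 - <<'E'
from h import *
c=np.load("c.npy"); d=np.array([np.cos(np.radians(77)),np.sin(np.radians(77)),0])
c2=c+0.65*d
for z in (192.0,191.4):
    r=env.move_l([c2[0],c2[1],z],rate=10,f_stop=5); env.hold(.15); s=env.read_state(); print(r,s['tool_pos'],s['force'])
    if s['force'][2]>14: break
E
```

```text
False [641.27953751 -32.1642812  193.32226705] [-3.33417043  2.45205047 10.92538074]
False [641.2628556  -32.13295846 192.74433531] [-3.19789521  2.81438311 11.39229522]
```

```bash
python3 - <<'E'
from h import *
set_gripper(88); env.hold(.1); s=env.read_state(); print(s['time_s'],s['force'],s['width'],s['tool_pos'])
x,y=s['tool_pos'][:2]
env.move_l([x,y,290],rate=150)
a,pS,PS,_=snap("scene","s2")
env.reach([490.3,264.6,300],quat(0)); env.hold(.3)
b,p,P,s=snap("wrist","w2"); np.savez("w2.npz",P=P); print(s['time_s'],s['tool_pos'],s['force'])
print(proj(p,P,[490.3,264.6,118]))
cv2.imwrite("pics/c3.png",np.hstack([cv2.resize(a[185:245,320:380],(360,360),interpolation=cv2.INTER_CUBIC),cv2.resize(b[120:300,190:370],(360,360),interpolation=cv2.INTER_CUBIC)]))
E
```

```text
11.9917 [ 0.55840042 -0.27734862  0.08873017] 87.7937665388067 [641.17150252 -32.13886949 191.41280389]
14.8 [490.5275393  264.31210632 299.974099  ] [ 0.17684022  0.4102692  -0.70188037]
[278.76991883 208.52077833]
```

View pics/c3.png

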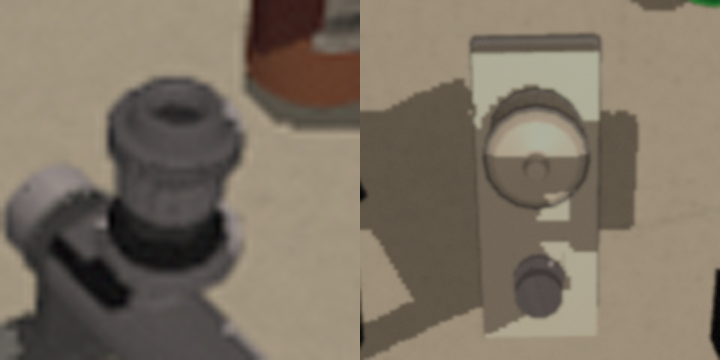

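```bash
python3 - <<'E'
from h import *
p=viewer.camera_params("wrist"); P=np.load("w2.npz")['P']
n=onz(p,P,(278.2,203),118); r=onz(p,P,(278.5,198.2),101); print(n,r)
f=(n+r)/2; R=Rn.from_quat(quat(0)).as_matrix()
corr=R@np.array([-.37,.45,0]); f=f+corr; print(f)
env.move_l([f[0],f[1],160],rate=140)
print(env.move_l([f[0],f[1],141],rate=50,f_stop=8)); s0=env.read_state(); print(s0['tool_pos'],s0['force'])
set_gripper(30); s=env.read_state(); print(s['time_s'],s['tool_pos'],s['width'],s['force'])
np.save("f.npy",np.array([f[0],f[1]]))
E
```

```text
[489.86844386 269.01573594 118.        ] [490.11455884 267.90471809 101.        ]
[490.44150135 268.09022702 109.5       ]
False
[490.32858246 268.0165341  140.64117838] [-0.0998935  -0.16559619  0.40345728]
17.3083 [490.44359152 268.09518041 141.03028004] 41.590244208331754 [ 0.58759226 -0.25034949  0.89319432]
```

```bash
python3 - <<'E'
from h import *
p=viewer.camera_params("wrist"); P=np.load("w2.npz")['P']
print("blank",onz(p,P,(190+(538-360)/2,120+270/2+0),66),onz(p,P,(279,263),42))
f=np.load("f.npy"); c=np.load("c2.npy")
env.move_l([f[0],f[1],210],rate=120); s=env.read_state(); print(s['width'],s['force'])
env.move_l([f[0],f[1],295],rate=150)
env.reach([c[0],c[1],290],quat(77)); env.hold(.5)
a,pS,PS,s=snap("scene","s3"); t,pT,PT,_=snap("top","t3"); w,p,P,s=snap("wrist","w3"); np.savez("w3.npz",P=P)
print(s['time_s'],s['tool_pos'],s['width'],s['force'],s['wrist_torque'])
def crop(im,u,h,n=390):
    x,y=np.maximum((np.array(u)-h).astype(int),0); k=cv2.resize(im[y:y+2*h,x:x+2*h],(n,n),interpolation=cv2.INTER_CUBIC); print(x,y,n/2/h); return k
print(proj(p,P,[*s['tool_pos'][:2],s['tool_pos'][2]-23]))
cv2.imwrite("pics/c4.png",np.hstack([crop(a,proj(pS,PS,[c[0],c[1],190]),45),crop(w,(280,310),100)]))
E
```

```text
blank [490.57817841 201.25524546  66.        ] [490.62863511 180.91257012  42.        ]
41.925596598353664 [ 0.25456525 -0.56402165 -2.54403543]
21.0083 [641.27460193 -32.12645275 290.02548184] 41.77061343619204 [-0.39328031 -0.24715463 -0.63714396] [0.02170922 0.01718008 0.05678201]
[279.38049649 350.03197781]
305 141 4.333333333333333
180 210 1.95
```

View pics/c4.png

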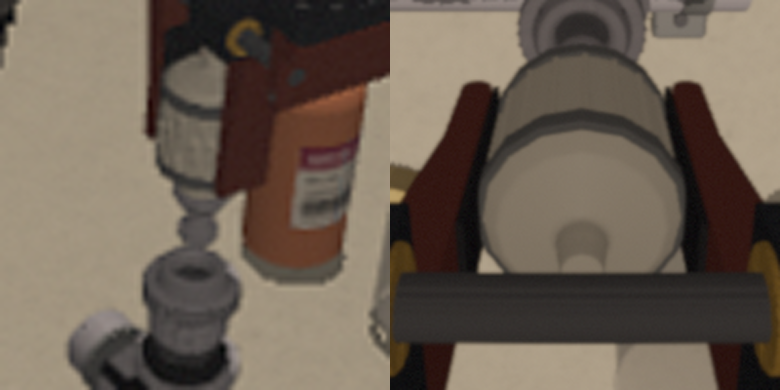

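```bash
python3 - <<'E'
from h import *
p=viewer.camera_params("wrist"); P=np.load("w2.npz")['P']
a=onz(p,P,(278,120+50/2),42);b=onz(p,P,(278,120+335/2),42);print("stand",a,b,(a+b)/2)
P3=np.load("w3.npz")['P']; R=Rn.from_quat(quat(77)).as_matrix(); t=np.array([641.27,-32.13,290.03])
for ox in (-4,-2,0,2): print(ox,proj(p,P3,t+R@[ox-22,0,40])[1],proj(p,P3,t+R@[ox-22,0,42])[1],(proj(p,P3,t+R@[ox,-22,40])-[180,210])*1.95+[390,0],(proj(p,P3,t+R@[ox,22,40])-[180,210])*1.95+[390,0])
S=viewer.camera_params("scene"); im=cv2.imread("pics/s3.png")
for z in (150,168,185): print(z,(proj(S,S['pose'],[641.2,-32.15,z])-[320,180])*8)
cv2.imwrite("pics/c5.png",cv2.resize(im[180:240,320:380],None,fx=8,fy=8,interpolation=cv2.INTER_CUBIC))
E
```

```text
stand [489.74002238 302.58052888  42.        ] [489.55590687 152.07992382  42.        ] [489.64796463 227.33022635  42.        ]
-4 373.6829361241809 370.2567584985367 [476.05893229 233.183892  ] [691.07156102 233.16931679]
-2 369.87760882615487 366.48031141959564 [475.56020969 224.93391441] [691.57869969 224.91679986]
0 366.03518315660983 362.6676212490521 [475.05835224 216.60321371] [692.08897801 216.58351063]
2 362.1552699281102 358.8183149371155 [474.55335474 208.19098478] [692.60240004 208.16864335]
150 [228.28775769 184.76736991]
168 [234.38086949 126.04848773]
185 [240.25848954  69.21982082]
```

View pics/c5.png

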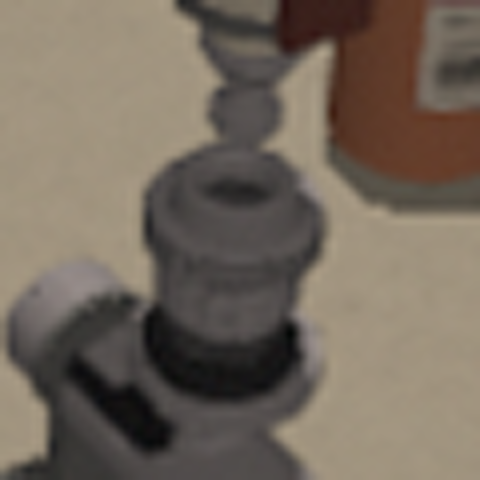

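```bash
python3 - <<'E'
from h import *
c=np.load("c2.npy"); 
def st(m): s=env.read_state(); print(m,s['time_s'],s['tool_pos'].round(2),s['force'].round(2),s['wrist_torque'].round(2),round(s['width'],2)); return s
st("0")
r=env.move_l([c[0],c[1],276],rate=60,f_stop=5); st(r)
r=env.move_l([c[0],c[1],262],rate=15,f_stop=4); st(r)
E
```

```text
0 21.0583 [641.28 -32.13 290.01] [-1.6  -0.21 -1.9 ] [ 0.02 -0.03 -0.06] 41.54
False 21.4417 [640.94 -32.13 275.14] [ 0.67 -0.3  -0.98] [ 0.02 -0.    0.03] 41.6
True 22.0833 [641.35 -32.17 266.93] [-0.38  0.79  4.77] [0.03 0.15 0.01] 41.7
```

```bash
python3 - <<'E'
from h import *
c=np.load("c2.npy"); 
def st(m): s=env.read_state(); print(m,s['time_s'],s['tool_pos'].round(2),s['force'].round(2),s['wrist_torque'].round(2),round(s['width'],2)); return s
for z in np.arange(265,246,-1.5):
    r=env.move_l([c[0],c[1],z],rate=15,f_stop=6); s=st(r)
    if r or s['force'][2]>13: break
E
```

```text
False 22.3333 [641.61 -32.2  266.48] [-3.65 -0.12  9.47] [0.04 0.69 0.  ] 41.52
False 22.5833 [641.41 -32.2  263.77] [-0.36 -0.19  1.82] [-0.02  0.06 -0.01] 41.56
False 22.8333 [641.35 -32.12 261.84] [-1.01  0.63  1.49] [0.09 0.01 0.01] 42.06
False 23.0833 [641.35 -32.12 260.39] [-0.7   0.37  1.96] [ 0.09  0.05 -0.05] 41.81
False 23.3333 [641.35 -32.14 259.  ] [0.24 0.51 2.29] [ 0.13 -0.    0.05] 41.52
False 23.5833 [641.39 -32.14 257.68] [-1.51  0.3   4.31] [0.16 0.16 0.01] 41.71
False 23.8333 [641.36 -32.14 256.05] [-0.77  0.78  3.87] [0.16 0.12 0.02] 41.26
False 24.0833 [641.37 -32.14 254.41] [0.29 1.78 3.52] [ 0.14 -0.06  0.01] 41.81
False 24.3333 [641.36 -32.14 252.94] [-0.19  0.78  3.2 ] [ 0.22 -0.01 -0.03] 41.89
False 24.5833 [641.42 -32.16 251.78] [-0.79  1.21  7.35] [0.18 0.23 0.04] 41.53
False 24.8333 [641.46 -32.14 250.69] [-1.98  1.16  9.82] [ 0.22  0.39 -0.01] 41.81
False 25.0833 [641.5  -32.16 250.11] [-5.27  1.15 15.22] [ 0.21  0.86 -0.01] 41.62
```

```bash
python3 - <<'E'
from h import *
c=np.load("c2.npy"); 
def st(m): s=env.read_state(); print(m,s['time_s'],s['tool_pos'].round(2),s['force'].round(2),s['wrist_torque'].round(2),round(s['width'],2)); return s
st('now')
env.move_l([c[0],c[1],250],rate=15); st('back')
for dx in (-.5,-1,-1.5): env.move_l([c[0]+dx,c[1]-dx*.23,250],rate=15); env.hold(.1); st(dx)
im,p,P,s=snap("scene","s4"); cv2.imwrite("pics/c6.png",cv2.resize(im[170:240,320:380],None,fx=7,fy=7,interpolation=cv2.INTER_CUBIC))
E
```

```text
now 25.0833 [641.5  -32.16 250.11] [-5.27  1.15 15.22] [ 0.21  0.86 -0.01] 41.62
back 25.3333 [641.42 -32.16 250.73] [-1.64  0.81  8.26] [ 0.15  0.37 -0.05] 41.78
-0.5 25.6833 [641.25 -32.11 250.77] [-0.96  0.8   8.33] [ 0.11  0.22 -0.01] 41.71
-1 26.0333 [641.08 -32.08 250.86] [-0.56 -0.14  7.3 ] [ 0.02 -0.1  -0.  ] 41.68
-1.5 26.3833 [640.88 -32.04 250.95] [1.18 0.17 7.91] [-0.04 -0.28  0.03] 41.51
```

View pics/c6.png

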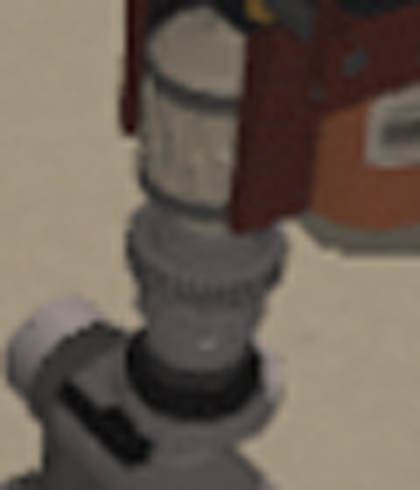

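```bash
python3 - <<'E'
import cv2,numpy as np
I={k:cv2.imread(f"pics/{k}.png") for k in("scene0","s2","s4")}
cv2.imwrite("pics/c7.png",np.hstack([cv2.resize(i[185:235,330:366],None,fx=7,fy=11,interpolation=cv2.INTER_CUBIC) for i in I.values()]))
for k,i in I.items(): print(k,cv2.cvtColor(i,6)[200:228,345:354].mean(1).round().astype(int))
E
```

```text
scene0 [ 87  72  72  79  87 103 106  94 122 103  69  61  57  64  73  73  73  73
  75  74  73  70  55  35  32  25  21  19]
s2 [81 77 65 47 47 65 80 79 78 78 78 82 78 66 70 66 73 81 81 80 80 78 58 39
 36 28 22 22]
s4 [53 67 84 83 81 80 78 79 80 83 76 68 63 69 78 83 80 81 83 86 79 78 65 40
 38 30 21 22]
```

View pics/c7.png

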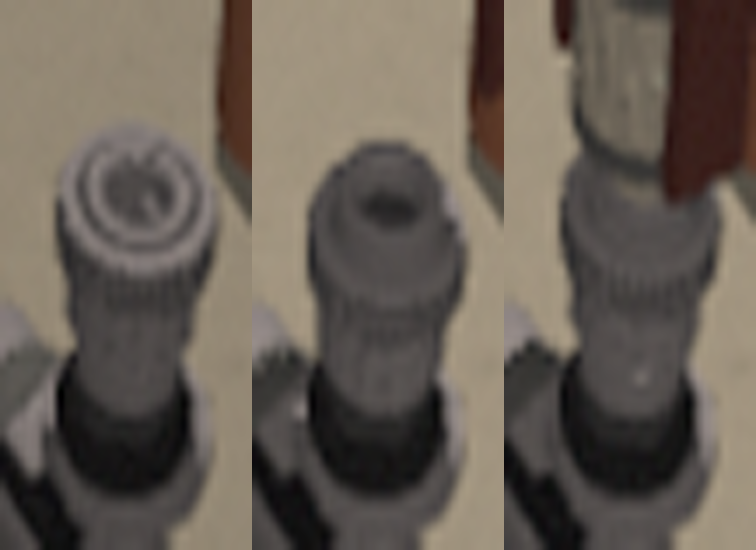

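```bash
python3 - <<'E'
from h import *
c=np.load("c2.npy"); x,y=c[0]-1.1,c[1]+.2
def st(m): s=env.read_state(); print(m,s['time_s'],s['tool_pos'].round(2),s['force'].round(2),round(s['width'],2)); return s
r=env.move_l([x,y,256],rate=12,f_stop=14); st(r)
env.move_l([x,y,250.8],rate=15); env.hold(.1); st('relax')
set_gripper(88); s=st('open')
env.move_l([x,y,345],rate=120); env.hold(.4); st('up')
a,p,P,s=snap("scene","s5"); w,p,P,s=snap("wrist","w5")
cv2.imwrite("pics/c8.png",np.hstack([cv2.resize(a[170:240,320:380],(360,420),interpolation=cv2.INTER_CUBIC),cv2.resize(w[120:330,185:365],(360,420),interpolation=cv2.INTER_CUBIC)]))
print(cv2.cvtColor(a,6)[200:228,345:354].mean(1).round().astype(int))
E
```

```text
True 26.8167 [640.88 -32.04 253.26] [ 1.88 -0.04  0.95] 41.65
relax 27.2667 [640.77 -32.07 251.64] [ 1.94 -0.29  7.  ] 41.39
open 28.125 [640.18 -31.94 250.81] [-0.25 -0.92  0.16] 87.61
up 29.4583 [640.13 -31.97 344.64] [-0.34 -0.12  0.46] 87.52
[72 92 87 80 77 71 78 78 81 84 74 67 62 70 78 79 79 79 81 82 80 76 59 38
 36 26 22 22]
```

View pics/c8.png

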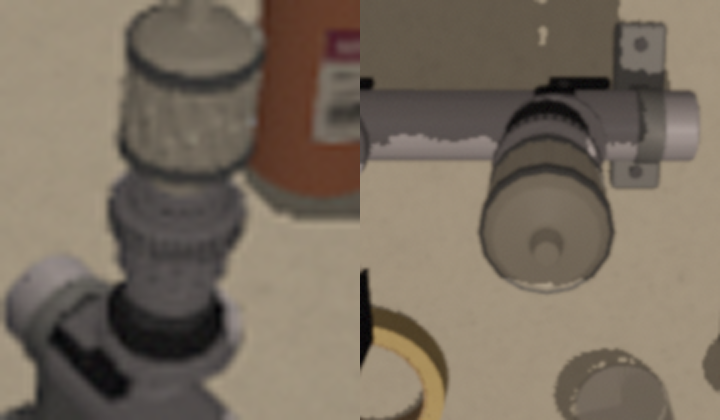

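```bash
python3 - <<'E'
from h import *
env.hold(.3); s=env.read_state(); print(s['time_s'],s['force']); workorder.sign_off()
E
```

```text
29.8583 [-0.11370855 -0.26322941  0.05608718]
the job is handed in; nothing more can be done
```

The filter is on the coupler and appears locked. I handed the job in at 29.9 s; it reports no verdict, so the result is not confirmed.

**What I did**
- **Finding the coupler:** I located it with two opposed wrist views. I corrected the centre by about 0.65 mm from the sideways force when the jaws closed on the sleeve rim.
- **Sleeve:** I pulled it down 11.8 mm at about 11.7 N and let go. A scene picture taken after lifting clear showed it still back.
- **Filter:** I lifted it from the stand and pressed the plug in gently. The wrist force peaked at about 15 N, against the limit of about 24 N on the bung.

**Last checks**
- **Sleeve forward:** in the scene pictures the rim is back at its starting height, both before and after I let go.
- **Locked:** an upward tug stopped on its 14 N force limit after about 2.3 mm. The force read afterwards was only 1 N, so this supports locking but does not prove it.
- **Final state:** the filter stands upright on the coupler and the gripper is open and clear, with the wrist force near zero. I did not photograph the blanking plug again, but nothing touched it as far as the forces showed.

**What disagreed**
- The fixed cameras and the wrist camera differed by about 3.5 mm on the filter's y. I used the wrist value, and the scene view above the mouth agreed with it to about 0.5 mm.
- The plug touched the mouth's bevel at about 9.5 N before sliding in. I moved about 1 mm sideways afterwards to relieve the load.

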